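Click the feeding wheel on to yellow

ROBOT

A 7-joint arm with a two-finger parallel gripper is mounted at the origin on the work surface. World frame = base frame: x ahead of the robot, y to its left, z up, the work surface at z = 0. Lengths are in m, angles in rad, forces in N, time in s.
With the tool pointing down it reaches from about 0.425 to 0.8 m from the base axis. Payload 8.3 kg.
Tool frame: the origin (TCP) lies on the mounting face of the last link; the fingertips stand 173 mm ahead of it and the grasp point (between the pads) lies ahead of it (ctrl.grip_point_offset is the z of the grasp point in the tool frame, in m); z points along the fingers, y is the line along which they close (so a half turn about z gives the same grasp; the last joint's range is limited). The gripper opens to 85 mm and grips with 20 to 120 N. Pads are 22 mm wide; open, the fingers measure 114 mm over their backs; the gripper's body (76 mm by 85 mm) begins 54 mm behind the grasp point. The pads swing forward as they close: fully open they stand 13 mm farther back than shut.
Start: joints at [-1.19, 0.383, 0.016, 1.37, -0.006, 1.388, -0.046], TCP at [0.268, 0.564, 0.405] pointing down, gripper open.
Joint ranges: [-2.95, 2.95], [-0.25, 2.06], [-1.52, 1.56], [0.18, 2.33], [-1.44, 4.58], [0.02, 2.06], [-3.01, 3.01]. Speed limits (rad/s): [2.39, 2.39, 3.01, 3.01, 3.14, 3.14, 3.14].

INTERFACE

Orientations are given as a unit quaternion [x, y, z, w].
In Python, from rig import ctrl, optics gives the robot as it stands.
- The arm moves only by the tool carry_out, never from a script. Its argument "motion" is one flat list of numbers, 5 for each row, row after row: the opening in per cent of the stroke, from 0 (shut) to 100 (fully open), then the shift along the world's x, y, z in mm, then the turn about the world's z in rad. A call has 1 to 5 rows; each row is the pose to reach, as a shift and turn from the pose commanded when the call began; what a row does not reach only later rows make up. A row lasts 1/8 s, in which the tool goes at most 62.5 mm and 10.7 degrees, less where a joint would pass 70% of its speed; a pose out of reach is approached as far as the arm can. A call with a gripper value outside its range is refused whole. The fingers move at their own pace and stop on an object; "squeeze" is the grip in N (left out, the last holds). Time passes only in rows, so rows that repeat a pose let the fingers close. It gives the time, the measured TCP pose, the force, the opening and the grip force at its end, in the units of the state.
- ctrl.observe(): the state, without advancing time (a new reading comes with each control period).
- optics.capture(name): name is "scene" or "top" or "wrist"; returns (picture, depth): 400x640x3 uint8, blue, green, red; 400x640 float32, m along the optical axis (not along the pixel's ray), 0 where there is no reading.
- optics.calibration(name): a dict with "K" (3x3 intrinsics, pixels), "world_to_cam" (4x4, takes a point from world to camera coordinates); the wrist camera has in their place "T_tool_cam" (4x4, takes a point from camera to tool coordinates, whose origin is the TCP and whose axes are the flange's). Camera axes: x right, y up, looking along -z (the intrinsics and any distortion apply to the point x, -y, -z); pixel columns grow to the right and rows downward; lengths in m; the calibration is good to about 2 mm. The wrist camera is an equidistant fisheye: a pixel r from the principal point sees the ray r / f radians off the axis. A picture is of the moment at which its call begins: read the wrist's pose just before it. calibration takes no time and is no camera call.
- ctrl.hand_in(): hands the job in; it is judged then, once.
Trained networks look in the newest picture that a camera, given by its name, has taken for a name from the list of things; names that differ only in an ending like _2 or _b are one class to them, and where a whole thing is asked for, a point or a joint stands for the part that bears it (a point fixed in the world has none). Each returns a list of dicts, best first, with "confidence" (0 to 1); they miss things now and then, are a little off and sometimes report something else, mostly with a low value. They report only what shows in the picture. A call takes as long as a camera call. They do not tell look-alikes from the thing itself.
- optics.find_in(camera, label): "at" ([column, row] in pixels, amid what is visible of it).
The state is a dict: "time": time; "qpos": joint angles; "joint_vel": joint speeds; "effort": joint torques, N m; "ee_pos": TCP position; "eef_rot": TCP orientation; "contact_force": force on the tool from outside, world axes, zero at the start; "ft_torque": the same for the moment, N m; "opening": finger opening in m; "finger_force": force on a finger pad.
Only numpy, scipy, OpenCV 4.12 (cv2) and the standard library are available. Lean on these libraries where they do the work, as an engineer would, in place of code of your own. Each camera call takes 0.05 s, during which the arm holds its last target. There are 200 camera calls.

TASK

The fish get the yellow food next: with a fingertip, flick the lugs of the feeding indicator's wheel over, top away from the robot (the way the yellow arrowhead on its base points), click by click, until the yellow lug stands upright on top, and stop there without clicking past it. Only flick the wheel lightly: do not pinch it, do not lift the indicator or shove it out of place, leave the tubs and the upside-down glass alone, and finish clear of everything.

Things in the scene. Friction and masses are not known exactly. Their poses are not given: they have to be found in the camera images.
- counter: feeding indicator: dark steel base plate 120 (x) x 85 (y) x 12 mm, loose on the shelf, 0.85 to 1.15 kg; two white cheeks (outer faces at y = -17 and 17, 34 long in x, tops 79 mm up) carry a wheel. Origin: centre of the underside, z up, +x the way the wheel's top must roll (yellow arrowhead on the base's +x end; away from the robot within 27 degrees), y along the axle
- axle (a point): centre of the wheel on its axle, 62 mm above the indicator's underside; axes as counter. Wheel: black hub of radius 24 mm with five flat radial lugs 72 degrees apart, each a 4 mm web ending in a rounded bar 8 mm thick, 20 mm wide (y), its tip 44 mm from the axle. The lugs are free above the cheeks
- wheel (a joint): wheel angle, rad; grows as its top rolls to the indicator's +x. A spring detent clicks every 1.257 (72 degrees) with a lug upright; once well past half way (some 45 degrees) it falls into the next click by itself; about 1 to 4 N at a lug's outer half turns it. Upright lug: 0 red, 1.257 grey, 2.513 orange, 3.770 grey, 5.027 yellow. Starts at 0, 1.257 or 2.513, so 2 to 4 clicks are needed
- shelf: narrow bamboo shelf board, 240 (x) x 700 (y) x 25 mm thick, fixed flat on the work surface; indicator, glass and turntable stand on it; origin at the centre of its underside
- turntable: round wooden turntable on the shelf, fixed, 200 mm diameter, top 22 mm above the shelf; origin at the centre of its underside
- tub_red: closed red plastic food tub standing on the turntable, 74 mm diameter, 64 mm tall, about 140 g, loose; origin at the centre of its underside
- tub_yellow: closed yellow plastic food tub standing on the turntable, 74 mm diameter, 64 mm tall, about 140 g, loose; origin at the centre of its underside
- tub_orange: closed orange plastic food tub standing on the turntable, 74 mm diameter, 64 mm tall, about 140 g, loose; origin at the centre of its underside
- glass: small glass standing upside down on the shelf between indicator and turntable, 60 mm diameter, 75 mm tall, 130 g, loose; origin at the centre of its lower end
Things that resemble listed ones, but are neither listed nor needed, are in the scene too. What is shaped like the counter but pink is not meant.

How it is judged:
By the outcome, as a careful person would: the job done as asked, in the order asked, and still so for the second after the job is handed in, with the robot touching nothing.
It also fails if it takes over 51 s, if anything falls off the work surface, if the arm or the gripper's body presses on something with over 40 N, if the wrist force passes 120 N, or if a joint passes its speed limit or range.

## Working session

There is one attempt and no reset: what is moved stays moved. The work goes in short steps, Python scripts to look and compute and a tool call to move; the robot and the scene stay as the last step left them, time stands still between calls to the robot, and variables do not carry over. Pictures are saved under pics/ and viewed, at most 10 in all, crops included, and the job is handed in when it is done.

Besides the shell and the picture viewer there is one more tool, called by a JSON object that holds its "fn" and its "kwargs". carry_out: Moves the arm, as the interface text tells. Its arguments: {"type":"object","properties":{"motion":{"type":"array"},"squeeze":{"type":"number"}},"required":["motion"]}

```bash
mkdir -p pics
cat > h.py <<'E'
import numpy as np, cv2
from rig import ctrl, optics
def pts(name, d):
    c=optics.calibration(name);K=np.array(c["K"]);W=np.linalg.inv(np.array(c["world_to_cam"]))
    v,u=np.mgrid[0:400,0:640]
    P=np.stack([(u-K[0,2])/K[0,0]*d,-(v-K[1,2])/K[1,1]*d,-d,np.ones_like(d)],-1)
    return (P@W.T)[...,:3]
E
python3 - <<'E'
from h import *
s=ctrl.observe();print(s, ctrl.grip_point_offset)
for n in("scene","top"):
    p,d=optics.capture(n);cv2.imwrite(f"pics/{n}1.png",p);P=pts(n,d);np.save(n+".npy",P);cv2.imwrite(n+".png",p)
    for l in("counter","glass","turntable"):
        for r in optics.find_in(n,l)[:3]:
            u,v=map(int,r["at"]);print(n,l,r,P[v,u].round(3))
    print(optics.calibration(n))
E
```

```text
{'time': 0.0, 'qpos': array([-1.18988046,  0.38423212,  0.01637527,  1.37115391, -0.00631221,
        1.38820167, -0.04649314]), 'joint_vel': array([-0.00181945, -0.00223367,  0.00039402, -0.00171699, -0.00034571,
        0.00031477, -0.00035022]), 'effort': array([-2.09237473e-04, -6.27619815e+01,  8.44114255e-01, -3.71818471e+01,
        1.65523920e-02,  1.44099383e-02, -6.62481781e-06]), 'ee_pos': array([0.26825763, 0.56431881, 0.40368242]), 'eef_rot': array([ 2.20058304e-01,  9.75486236e-01, -9.51702920e-04, -2.02686436e-04]), 'contact_force': array([-0.89055925, -0.8076965 ,  0.88925876]), 'ft_torque': array([-0.03039456, -0.0042538 , -0.00990572]), 'finger_force': 0.0, 'opening': 0.08543376837263593} 0.1547
scene counter {'at': [251.7, 193.2], 'confidence': 0.97} [ 0.583 -0.136  0.056]
scene counter {'at': [315.2, 153.0], 'confidence': 0.95} [ 0.349 -0.131  0.039]
scene glass {'at': [287.0, 227.3], 'confidence': 0.87} [0.622 0.027 0.093]
scene glass {'at': [344.9, 232.3], 'confidence': 0.4} [0.566 0.135 0.111]
scene turntable {'at': [384.4, 280.6], 'confidence': 0.91} [0.568 0.
[... 462 characters left out ...]
62.1], 'confidence': 0.72} [ 0.552 -0.145  0.099]
top counter {'at': [387.1, 263.6], 'confidence': 0.64} [ 0.345 -0.128  0.071]
top glass {'at': [325.9, 136.0], 'confidence': 0.64} [0.603 0.006 0.096]
top turntable {'at': [242.7, 166.1], 'confidence': 0.74} [0.544 0.181 0.044]
{'K': array([[478.75683568,   0.        , 324.74434823],
       [  0.        , 478.75683568, 190.74645064],
       [  0.        ,   0.        ,   1.        ]]), 'world_to_cam': array([[ 0.01774535, -0.99923594,  0.03482306, -0.00745224],
       [ 0.9961433 ,  0.02066219,  0.0852737 , -0.49674862],
       [-0.08592807,  0.03317555,  0.99574884, -1.02862717],
       [ 0.        ,  0.        ,  0.        ,  1.        ]])}
```

Run:
```python
import cv2,numpy as np
a=cv2.imread("scene.png")[90:290,190:430];b=cv2.imread("top.png")[90:310,290:480]
a=cv2.resize(a,None,fx=1.7,fy=1.7,interpolation=2);b=cv2.resize(b,None,fx=2,fy=2,interpolation=2)
c=np.zeros((440,800,3),np.uint8);c[:340,:408]=a;c[:440,415:795]=b
cv2.imwrite("pics/c1.png",c)
```

```text
(no output)
```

View pics/c1.png

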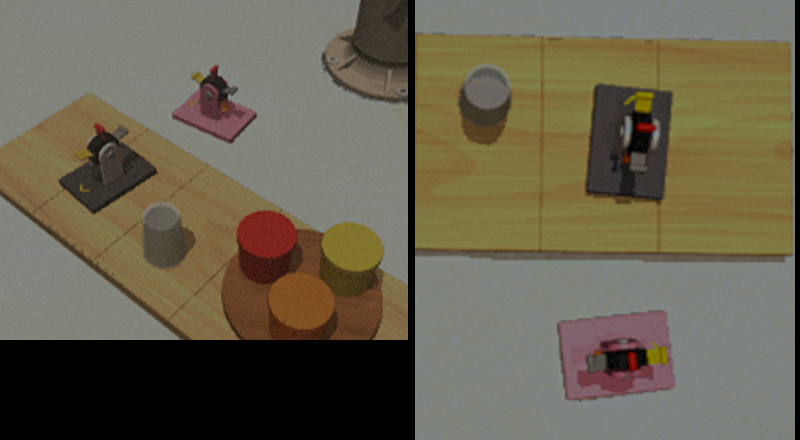

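The indicator stands on the bamboo shelf (crop right, base around 630,140). Its red lug is upright, yellow is on the far side and grey is on the robot's side, so it needs 4 clicks. The pink look-alike is off the shelf. Next I measure the base pose.

Run:
```python
from h import *
def plane(name,uv,z):
    c=optics.calibration(name);K=np.array(c["K"]);W=np.linalg.inv(np.array(c["world_to_cam"]))
    uv=np.asarray(uv,float);r=np.c_[(uv[:,0]-K[0,2])/K[0,0],-(uv[:,1]-K[1,2])/K[1,1],-np.ones(len(uv))]@W[:3,:3].T
    return W[:3,3]+r*((z-W[2,3])/r[:,2])[:,None]
for n in("top","scene"):
    p=cv2.imread(n+".png");P=np.load(n+".npy")
    hsv=cv2.cvtColor(p,cv2.COLOR_BGR2HSV)
    near=(abs(P[...,0]-.56)<.12)&(abs(P[...,1]+.145)<.12)
    m=(near&(p.max(2)<85)&(P[...,2]<.05)&(P[...,2]>.02))
    m=cv2.morphologyEx(m.astype(np.uint8),cv2.MORPH_OPEN,np.ones((3,3)))
    k,l,st,_=cv2.connectedComponentsWithStats(m);m=l==1+st[1:,4].argmax()
    v,u=np.nonzero(m);q=plane(n,np.c_[u,v],.037)
    r=cv2.minAreaRect((q[:,:2]*1000).astype(np.float32));print(n,m.sum(),r,P[m][:,2].mean())
    print(cv2.boxPoints(r))
    for nm,lo,hi in(("red",(0,150,80),(8,255,255)),("yel",(20,120,80),(35,255,255))):
        mm=near&(cv2.inRange(hsv,lo,hi)>0)&(P[...,2]>.06);print(nm,mm.sum(),np.median(P[mm],0),P[mm].max(0) if mm.any() else 0)
    mm=near&(P[...,2]>.115);print("high",mm.sum(),P[mm].mean(0),P[mm].max(0))
```

```text
top 1517 ((563.7119140625, -152.8860626220703), (85.76722717285156, 122.45173645019531), 85.32003021240234) 0.03654153654054412
[[ 499.1913   -190.63129 ]
 [ 621.23474  -200.62213 ]
 [ 628.23254  -115.14084 ]
 [ 506.1891   -105.149994]]
red 28 [ 0.56588962 -0.15333336  0.13007293] [ 0.56852515 -0.14497111  0.13332263]
yel 82 [ 0.59853419 -0.15598538  0.09954778] [ 0.60638534 -0.14772281  0.10551247]
high 38 [ 0.56579535 -0.15343733  0.129897  ] [ 0.57076155 -0.14495829  0.13332263]
scene 939 ((568.2687377929688, -147.95008850097656), (91.89019012451172, 122.93781280517578), 85.048095703125) 0.035532303973918905
[[ 503.06332  -188.41772 ]
 [ 625.5423   -199.02966 ]
 [ 633.4741   -107.48245 ]
 [ 510.99518   -96.870514]]
red 16 [ 0.56718655 -0.15020117  0.12915828] [ 0.56965144 -0.14287359  0.13051074]
yel 41 [ 0.5998393  -0.15466313  0.09896958] [ 0.60795603 -0.14495886  0.10325224]
high 36 [ 0.56729409 -0.15066784  0.12489035] [ 0.57001474 -0.14179538  0.13051074]
```

{"fn": "carry_out", "kwargs": {"motion": [0, 10, -25, 0, 0.05, 0, 30, -75, 0, 0.14, 0, 50, -130, 0, 0.23, 0, 70, -185, 0, 0.32, 0, 90, -240, 0, 0.36]}}

```text
time: 1.02
ee_pos: [0.3588, 0.3225, 0.4049]
eef_rot: [0.041, 0.999, 0.0, 0.0]
contact_force: [0.0, 0.2, 0.2]
opening: 0.0002
finger_force: 0.0
```

{"fn": "carry_out", "kwargs": {"motion": [0, 20, -54, -5, 0, 0, 40, -108, -10, 0, 0, 60, -162, -15, 0, 0, 80, -216, -20, 0, 0, 100, -260, -25, 0]}}

```text
time: 1.65
ee_pos: [0.4586, 0.0621, 0.38]
eef_rot: [0.042, 0.999, 0.0, 0.0]
contact_force: [1.0, 1.6, 0.6]
opening: 0.0
finger_force: 0.0
```

{"fn": "carry_out", "kwargs": {"motion": [0, 20, -54, 0, 0, 0, 40, -108, 0, 0, 0, 60, -160, -15, 0, 0, 81, -212, -35, 0, 0, 81, -212, -45, 0]}}

```text
time: 2.28
ee_pos: [0.539, -0.1524, 0.3335]
eef_rot: [0.045, 0.999, -0.002, -0.001]
contact_force: [-0.7, 0.9, -1.1]
opening: -0.0003
finger_force: 0.0
```

Run:
```python
from h import *
print(ctrl.observe()["ee_pos"])
s=optics.capture("scene")[0][130:270,180:320];w=optics.capture("wrist")[0]
c=np.zeros((420,800,3),np.uint8);c[:,:420]=cv2.resize(s,(420,420),interpolation=2);c[:234,425:799]=cv2.resize(w,(374,234));
cv2.imwrite("pics/c2.png",c)
```

```text
[ 0.53904493 -0.15243715  0.33347828]
```

View pics/c2.png

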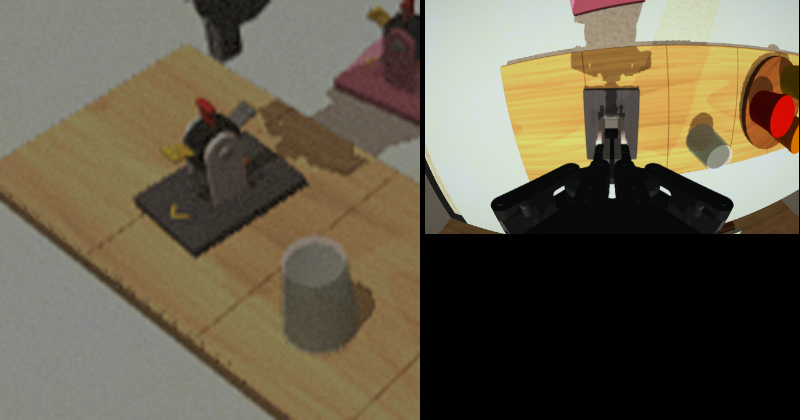

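{"fn": "carry_out", "kwargs": {"motion": [0, 0, 1, -20, 0, 0, 0, 1, -40, 0, 0, 0, 1, -45, 0, 0, 0, 1, -45, 0, 0, 6, 1, -45, 0]}}

```text
time: 3.0
ee_pos: [0.5457, -0.1464, 0.2909]
eef_rot: [0.042, 0.999, 0.0, 0.001]
contact_force: [-0.7, 0.5, -0.2]
opening: 0.0001
finger_force: 0.0
```

{"fn": "carry_out", "kwargs": {"motion": [0, 7, -1, 0, 0, 0, 14, -1, 0, 0, 0, 21, -2, 0, 0, 0, 28, -2, 0, 0, 0, 28, -2, 0, 0]}}

```text
time: 3.62
ee_pos: [0.574, -0.1484, 0.2896]
eef_rot: [0.042, 0.999, -0.0, 0.0]
contact_force: [-0.7, 0.4, 0.1]
opening: 0.0004
finger_force: 0.0
```

```bash
cat > look.py <<'E'
import sys
from h import *
print(ctrl.observe()["ee_pos"],ctrl.observe()["contact_force"])
s=optics.capture("scene")[0][145:225,200:300];t=optics.capture("top")[0][110:210,350:450]
c=np.hstack([cv2.resize(s,(500,400),interpolation=2),cv2.resize(t,(300,400),interpolation=2)])
cv2.imwrite(f"pics/{sys.argv[1]}.png",c)
E
python3 look.py c3
```

```text
[ 0.57400547 -0.14840649  0.28963186] [-0.69022978  0.43631292  0.08532655]
```

View pics/c3.png

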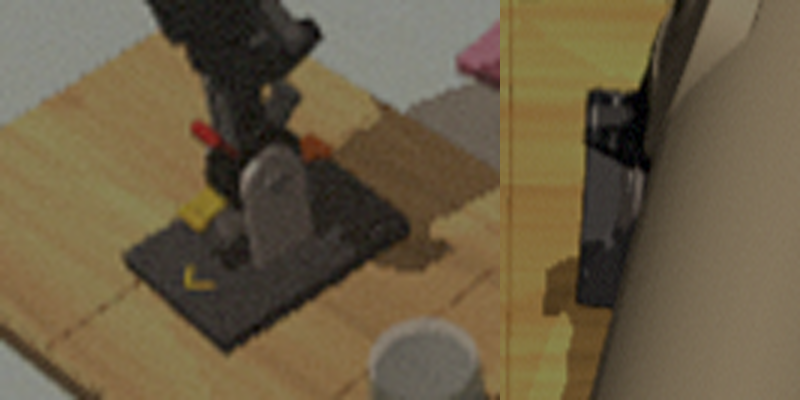

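Red is tilted forward about 40° (205,135), the next grey lug is rising behind the finger, and the base has not moved. I'll push a little further and then lift.

{"fn": "carry_out", "kwargs": {"motion": [0, 4, -2, 0, 0, 0, 8, -3, 0, 0, 0, 10, -3, 0, 0, 0, 10, -3, 15, 0, 0, 10, -3, 45, 0]}}

```text
time: 4.35
ee_pos: [0.583, -0.1514, 0.335]
eef_rot: [0.042, 0.999, 0.0, -0.001]
contact_force: [-0.2, -0.6, 0.0]
opening: -0.0001
finger_force: 0.0
```

{"fn": "carry_out", "kwargs": {"motion": [0, 0, 0, 0, 0, 0, -30, 3, 0, 0, 0, -46, 4, 0, 0, 0, -46, 4, 0, 0]}}

```text
time: 4.85
ee_pos: [0.5365, -0.1477, 0.335]
eef_rot: [0.042, 0.999, 0.0, 0.0]
contact_force: [0.6, 0.9, 0.2]
opening: 0.0004
finger_force: 0.0
```

```bash
python3 look.py c4
```

```text
[ 0.53651069 -0.14767007  0.33502464] [0.59501673 0.85504276 0.1531795 ]
```

View pics/c4.png

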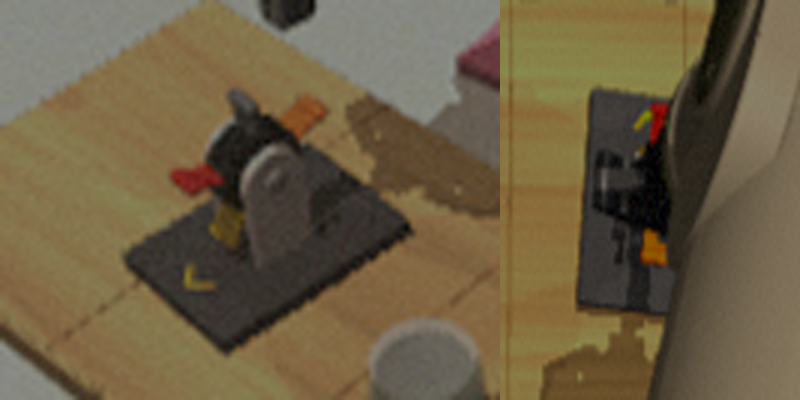

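One click is done: grey is upright (240,100), orange is behind it (305,115), and the base has not moved. I'll repeat the cycle.

{"fn": "carry_out", "kwargs": {"motion": [0, 2, 0, -25, 0, 0, 4, -1, -45, 0, 0, 6, -1, -45, 0, 0, 12, -1, -45, 0, 0, 19, -2, -45, 0]}}

```text
time: 5.58
ee_pos: [0.5569, -0.1496, 0.2905]
eef_rot: [0.042, 0.999, 0.0, 0.0]
contact_force: [-1.1, -0.2, 0.3]
opening: -0.0002
finger_force: 1.0
```

{"fn": "carry_out", "kwargs": {"motion": [0, 7, -1, 0, 0, 0, 14, -1, 0, 0, 0, 21, -2, 0, 0, 0, 28, -2, 0, 0, 0, 28, -2, 0, 0]}}

```text
time: 6.2
ee_pos: [0.5849, -0.1515, 0.2897]
eef_rot: [0.042, 0.999, -0.0, 0.0]
contact_force: [0.0, -0.2, -0.1]
opening: 0.0
finger_force: 0.0
```

{"fn": "carry_out", "kwargs": {"motion": [0, 0, 0, 15, 0, 0, 0, 0, 45, 0, 0, -20, 2, 45, 0, 0, -47, 4, 45, 0, 0, -47, 4, 45, 0]}}

```text
time: 6.82
ee_pos: [0.5359, -0.1481, 0.3361]
eef_rot: [0.042, 0.999, 0.0, 0.001]
contact_force: [1.8, -0.7, -0.5]
opening: -0.0002
finger_force: 0.0
```

```bash
python3 look.py c5
```

```text
[ 0.53594487 -0.1481286   0.33607908] [ 1.75577574 -0.65708126 -0.4868822 ]
```

View pics/c5.png

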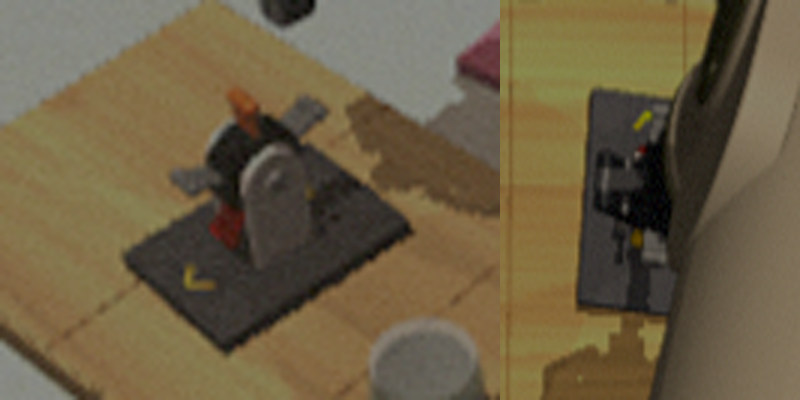

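Two clicks are done: orange is upright (240,105) and grey is next behind it. The base is still in place, so I repeat.

{"fn": "carry_out", "kwargs": {"motion": [0, 2, 0, -25, 0, 0, 4, -1, -45, 0, 0, 6, -1, -45, 0, 0, 12, -1, -45, 0, 0, 19, -2, -45, 0]}}

```text
time: 7.55
ee_pos: [0.557, -0.1495, 0.2906]
eef_rot: [0.042, 0.999, 0.0, 0.0]
contact_force: [-4.7, 1.6, 1.9]
opening: 0.0002
finger_force: 2.3
```

{"fn": "carry_out", "kwargs": {"motion": [0, 7, -1, 0, 0, 0, 14, -1, 0, 0, 0, 21, -2, 0, 0, 0, 28, -2, 0, 0, 0, 28, -2, 0, 0]}}

```text
time: 8.18
ee_pos: [0.5849, -0.1514, 0.2897]
eef_rot: [0.042, 0.999, -0.0, 0.0]
contact_force: [0.1, -0.7, -0.5]
opening: 0.0001
finger_force: 0.0
```

{"fn": "carry_out", "kwargs": {"motion": [0, 0, 0, 15, 0, 0, 0, 0, 45, 0, 0, -20, 2, 45, 0, 0, -47, 4, 45, 0, 0, -47, 4, 45, 0]}}

```text
time: 8.8
ee_pos: [0.536, -0.1481, 0.3361]
eef_rot: [0.043, 0.999, 0.0, 0.001]
contact_force: [0.3, 0.0, 0.0]
opening: 0.0003
finger_force: 0.0
```

```bash
python3 look.py c6
```

```text
[ 0.53595756 -0.14812076  0.33607865] [0.27203963 0.04788251 0.01224692]
```

View pics/c6.png

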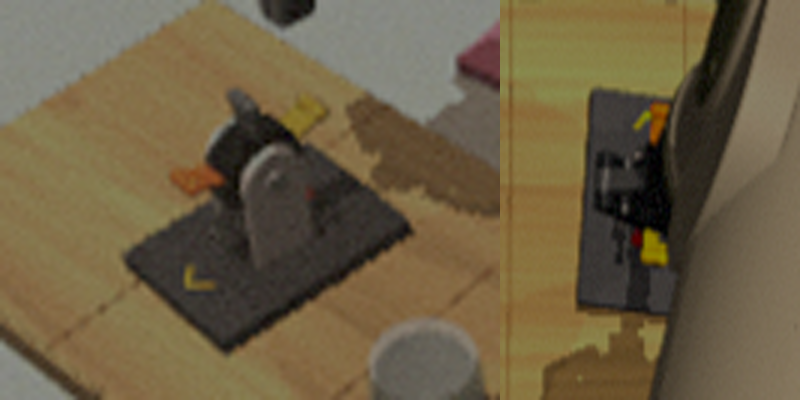

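Three clicks are done: grey is upright (240,105) and yellow is next behind it (310,115). One last click, then I back away toward the robot and up.

{"fn": "carry_out", "kwargs": {"motion": [0, 2, 0, -25, 0, 0, 4, -1, -45, 0, 0, 6, -1, -45, 0, 0, 12, -1, -45, 0, 0, 19, -2, -45, 0]}}

```text
time: 9.52
ee_pos: [0.5569, -0.1495, 0.2906]
eef_rot: [0.042, 0.999, 0.0, 0.0]
contact_force: [-1.4, 0.9, 0.6]
opening: 0.0002
finger_force: 0.9
```

{"fn": "carry_out", "kwargs": {"motion": [0, 7, -1, 0, 0, 0, 14, -1, 0, 0, 0, 21, -2, 0, 0, 0, 28, -2, 0, 0, 0, 28, -2, 0, 0]}}

```text
time: 10.15
ee_pos: [0.5849, -0.1514, 0.2897]
eef_rot: [0.042, 0.999, -0.0, 0.0]
contact_force: [-0.3, 0.1, -0.4]
opening: -0.0002
finger_force: 0.0
```

{"fn": "carry_out", "kwargs": {"motion": [0, 0, 0, 15, 0, 0, 0, 0, 45, 0, 0, 0, 0, 90, 0, 0, -40, 0, 100, 0, 0, -80, 0, 100, 0]}}

```text
time: 10.78
ee_pos: [0.5035, -0.1522, 0.392]
eef_rot: [0.042, 0.999, -0.0, 0.002]
contact_force: [-0.9, 0.3, 0.4]
opening: -0.0
finger_force: 0.0
```

{"fn": "carry_out", "kwargs": {"motion": [0, 0, 0, 0, 0, 0, 0, 0, 0, 0, 0, 0, 0, 0, 0]}}

```text
time: 11.15
ee_pos: [0.505, -0.1513, 0.39]
eef_rot: [0.042, 0.999, -0.0, 0.0]
contact_force: [-1.0, 0.4, -0.4]
opening: -0.0001
finger_force: 0.0
```

```bash
python3 look.py c7
```

```text
[ 0.50503057 -0.15128947  0.39002643] [-1.03991536  0.44769993 -0.42635335]
```

View pics/c7.png

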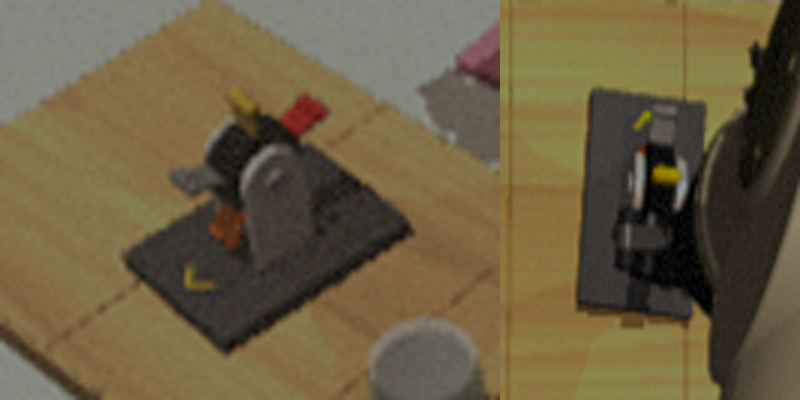

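Yellow stands upright (240,105), red is behind it, the base has not moved and the arm is clear, so I hand in.

```bash
python3 -c "
from rig import ctrl
print(ctrl.hand_in())"
```

```text
the job is handed in; nothing more can be done
None
```

The yellow lug stands upright after four single clicks from red, the indicator did not visibly move, the arm is clear of everything, and I handed the job in at about 11 s.

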